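# Pull the belt's isolator plug and hang it on the slanted peg

## Task

Make the pear-sorting belt safe to clear: pull the T-handled isolator plug out of its sprung socket in the sloping face of the control box, then hang it by its eye on the slanted peg of the stand, gently slid right down to the collar at the peg's foot, and let go. Do not drop the plug on the table or ram it against the stand, and leave the two pears and the wooden punnet where they are.

Things in the scene. Friction and masses are not known exactly. Their poses are not given: they have to be found in the camera images.
- plug_bar (a point): Centre of the isolator plug's black T-bar, the part to grasp: a flat-sided block 16 mm (x) by 100 mm (y) by 24 mm (z). Grip it across its 16 mm with the fingers along the plug's z. Frame: z along the plug from blade to bar, in the socket leaning 25 degrees from vertical to the box's low front edge; y along the bar; x through the eye. In the socket the bar's centre is 57 mm above the sloping face.
- plug_eye (a point): Centre of the plug's eye, a round ring between bar and flange, 36.5 mm along -z from plug_bar, same axes: hole 19 mm across, stock 7 mm thick, outside 33 mm; the hole runs along x.
- socket (a point): Centre of the socket's mouth in the box's sloping face, fixed. z square out of the face, 25 degrees from vertical; x up the slope; y across. A 15.5 mm square hole guides the blade with 0.75 mm play; two sprung rollers catch behind its ridges: the first 6 mm of travel along z need a straight pull of up to about 15 N, then the springs let go suddenly and push it out for some 5 mm. The blade is out after 30 mm.
- box: Grey control box, fixed; origin under it, 115 mm below the socket's mouth; x as the level part of the socket's x. Its sloping face is 150 by 180 mm, centred on the socket, and also bears a black knob 12 mm high and a small lamp near the upper edge: leave these.
- peg_foot (a point): Where the slanted steel peg leaves its 22 mm collar, fixed, 168 mm above the table. z along the peg, out from the post and 30 degrees upwards; y level; x square to the peg, down and outwards. The peg is a round bar 12 mm thick, 72 mm long to its rounded tip. Nothing is above it. Slid down to the collar, the eye's centre is about 3 mm along z from here.
- pear_a_mid (a point): A pear standing on the table, 68 mm across, 86 mm high (stalk to 100 mm); the point is at mid height. Leave it.
- pear_b_mid (a point): The other pear, same size; the point is at mid height. Leave it.
- punnet_mid (a point): Open wooden punnet 90 by 130 mm, 60 mm high; the point is half-way up at its centre. Leave it.
- plug: The whole plug, 0.13 to 0.21 kg, same axes; origin at the blade's tip, 87 mm along -z from plug_bar. From the tip along z: brass blade 14 by 7 mm to 30 mm (14 mm thick over the ridges near its tip), black flange 30 by 24 mm to 35 mm, eye, stem 12 by 22 mm from 64 to 76 mm, bar to 99 mm. Heavier at the blade end: it hangs blade down.
- stand: The stand with the peg, fixed: wooden base 110 mm square, 18 mm square steel post that ends at the peg's collar; origin under the centre of its base; x to the side to which the peg points.
Things that resemble listed ones, but are neither listed nor needed, are in the scene too. Of the things like the plug, leave any that is pink; of the rest the larger one is meant.

How it is judged:
By the outcome, as a careful person would: the job done as asked, in the order asked, and still so for the second after the job is handed in, with the robot touching nothing.
It also fails if it takes over 54 s, if anything falls off the work surface, if the arm or the gripper's body presses on something with over 40 N, if the wrist force passes 120 N, or if a joint passes its speed limit or range.

## Robot

A 7-joint arm with a two-finger parallel gripper is mounted at the origin on the work surface. World frame = base frame: x ahead of the robot, y to its left, z up, the work surface at z = 0. Lengths are in m, angles in rad, forces in N, time in s.
With the tool pointing down it reaches from about 0.425 to 0.95 m from the base axis. Payload 16.7 kg.
Tool frame: the origin (TCP) lies midway between the tips of the shut fingers; the grasp point (between the pads) lies 19 mm behind it; z points along the fingers, y is the line along which they close (so a half turn about z gives the same grasp; the last joint's range is limited). The gripper opens to 94 mm and grips with 3 to 60 N. Pads are 16 mm wide; open, the fingers measure 119 mm over their backs; the gripper's body (75 mm by 177 mm) begins 78 mm behind the grasp point.
Start: joints at [1.069, 0.426, 0.074, 1.606, -0.034, 1.111, -0.067], TCP at [0.233, -0.633, 0.205] pointing down, gripper open.
Joint ranges: [-2.85, 2.85], [-0.5, 2.14], [-1.23, 1.37], [0.21, 2.46], [-1.02, 4.16], [0.16, 2.05], [-2.73, 2.73]. Speed limits (rad/s): [1.89, 1.89, 2.39, 2.39, 3.01, 3.01, 3.01].

## Interface

Orientations are given as a 3x3 rotation matrix whose columns are the frame's x, y, z axes.
In Python, from cell import env gives the robot as it stands.
- The arm moves only by the tool carry_out, never from a script. Its argument "motion" is a list of rows, each an object of numbers: "x", "y", "z": the shift along the tool's x, y, z in mm; "rx", "ry", "rz": the turn, a rotation vector about the tool's x, y, z in degrees; "gripper": the closure, from 0 (fully open) to 1 (shut). A call has 1 to 12 rows; each row shifts and turns the commanded pose from where the row before left it, along the tool's axes as they then stand; what a row does not reach is not made up. A row lasts 1/10 s, in which the tool goes at most 50 mm and 8.59 degrees, less where a joint would pass 70% of its speed; a pose out of reach is approached as far as the arm can. A call is refused whole if a number of a shift passes 50 or a number of a turn 8.59, either way. A call with a gripper value outside its range is refused whole. The fingers move at their own pace and stop on an object; the grip force is fixed at half the most. Time passes only in rows, so rows that do not move let the fingers close. It gives the time, the measured TCP pose, the force, the opening and the grip force at its end, in the units of the state.
- env.state(): the state, without advancing time (a new reading comes with each control period).
- env.get_image(name): name is "scene" or "top" or "wrist"; returns the picture (420x560x3 uint8, red, green, blue); there is no depth.
- env.get_calibration(name): a dict with "fx", "fy", "cx", "cy" (pixels), "world_to_cam" (4x4, takes a point from world to camera coordinates); the wrist camera has in their place "tool_from_camera" (4x4, takes a point from camera to tool coordinates, whose origin is the TCP and whose axes are the flange's). Camera axes: x right, y up, looking along -z (the intrinsics and any distortion apply to the point x, -y, -z); pixel columns grow to the right and rows downward; lengths in m; the calibration is good to about 2 mm. A picture is of the moment at which its call begins: read the wrist's pose just before it. get_calibration takes no time and is no camera call.
- env.sign_off(): hands the job in; it is judged then, once.
Trained networks look in the newest picture that a camera, given by its name, has taken for a name from the list of things; names that differ only in an ending like _2 or _b are one class to them, and where a whole thing is asked for, a point or a joint stands for the part that bears it (a point fixed in the world has none). Each returns a list of dicts, best first, with "conf" (0 to 1); they miss things now and then, are a little off and sometimes report something else, mostly with a low value. They report only what shows in the picture. A call takes as long as a camera call. They do not tell look-alikes from the thing itself.
- env.silhouettes(camera, name): "region" (420x560 bool, what is visible of it).
- env.mark_of(camera, name): "centre" ([x, y, z] in m, in world coordinates, good to about 4 mm: a listed point, or the origin of a listed thing).
The state is a dict: "clock": time; "q": joint angles; "qd": joint speeds; "joint_efforts": joint torques, N m; "position": TCP position; "orientation": TCP orientation; "wrist_force": force on the tool from outside, world axes, zero at the start; "torque": the same for the moment, N m; "width": finger opening in m; "grip_force": force on a finger pad.
Only numpy, scipy, OpenCV 4.12 (cv2) and the standard library are available. Lean on these libraries where they do the work, as an engineer would, in place of code of your own. Each camera call takes 0.05 s, during which the arm holds its last target. There are 200 camera calls.

## Working session

There is one attempt and no reset: what is moved stays moved. The work goes in short steps, Python scripts to look and compute and a tool call to move; the robot and the scene stay as the last step left them, time stands still between calls to the robot, and variables do not carry over. Pictures are saved under pics/ and viewed, at most 10 in all, crops included, and the job is handed in when it is done.

Besides the shell and the picture viewer there is one more tool, called by a JSON object that holds its "api" and its "payload". carry_out: Moves the arm, as the interface text tells. Its arguments: {"type":"object","properties":{"motion":{"type":"array","items":{"type":"object","properties":{"x":{"type":"number"},"y":{"type":"number"},"z":{"type":"number"},"rx":{"type":"number"},"ry":{"type":"number"},"rz":{"type":"number"},"gripper":{"type":"number"}}}}},"required":["motion"]}

```bash
mkdir -p pics; ls; python3 - <<'E'
from cell import env
import cv2,numpy as np
s=env.state();print(s['clock'],s['position'],s['orientation'],s['width'])
ims=[]
for c in ['scene','top']:
    im=env.get_image(c);ims.append(im)
    cv2.imwrite(f'pics/{c}0.png',im[:,:,::-1])
    for n in ['plug_bar','plug_eye','socket','box','peg_foot','stand','pear_a_mid','punnet_mid','plug']:
        print(c,n,[(np.round(d['centre'],3).tolist(),round(d['conf'],2)) for d in env.mark_of(c,n)])
print(env.state()['clock'])
E
```

```text
pics
0.0 [ 0.23302653 -0.633013    0.20477002] [[ 9.38420418e-01  3.45495027e-01 -5.52872790e-04]
 [ 3.45495451e-01 -9.38419680e-01  1.18209642e-03]
 [-1.10418274e-04 -1.30031845e-03 -9.99999148e-01]] 0.09360473205709166
scene plug_bar [([0.439, 0.221, 0.005], 0.77), ([0.871, 0.164, 0.009], 0.73), ([0.584, 0.179, 0.168], 0.69)]
scene plug_eye [([0.837, 0.176, 0.015], 0.9), ([0.6, 0.175, 0.133], 0.65), ([0.416, 0.205, 0.008], 0.53)]
scene socket [([0.609, 0.171, 0.116], 0.87)]
scene box [([0.61, 0.174, -0.003], 0.8)]
scene peg_foot [([0.655, -0.171, 0.169], 0.77)]
scene stand [([0.643, -0.168, -0.004], 0.88), ([0.408, 0.048, 0.03], 0.31)]
scene pear_a_mid [([0.628, -0.011, 0.04], 0.68)]
scene punnet_mid [([0.406, 0.046, 0.029], 0.59)]
scene plug [([0.783, 0.178, 0.021], 0.6), ([0.4, 0.179, 0.012], 0.51)]
top plug_bar [([0.588, 0.172, 0.173], 0.76), ([0.869, 0.166, 0.005], 0.73), ([0.439, 0.222, 0.003], 0.61)]
top plug_eye [([0.419, 0.204, 0.012], 0.94), ([0.601, 0.172, 0.134], 0.72), ([0.835, 0.168, 0.017], 0.59)]
top socket [([0.604, 0.167, 0.118], 0.62)]
top box [([0.624, 0.171, 0.088], 0.72), ([0.607, 0.171, 0.002], 0.6)]
top peg_foot []
top stand [([0.644, -0.171, -0.003], 0.68), ([0.731, -0.003, 0.042], 0.62)]
top pear_a_mid []
top punnet_mid [([0.405, 0.045, 0.027], 0.7), ([0.652, -0.17, 0.169], 0.23)]
top plug [([0.399, 0.177, 0.009], 0.88), ([0.622, 0.169, 0.087], 0.74)]
1.0
```

View pics/scene0.png

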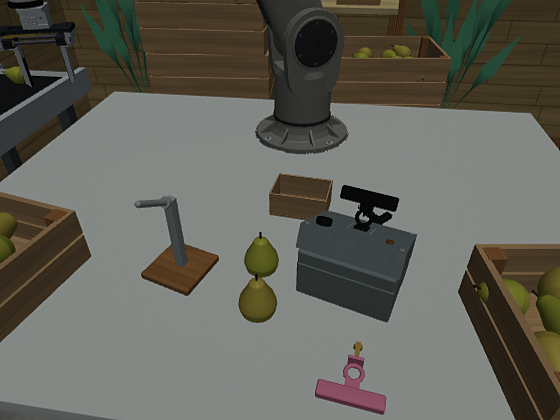

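View pics/top0.png

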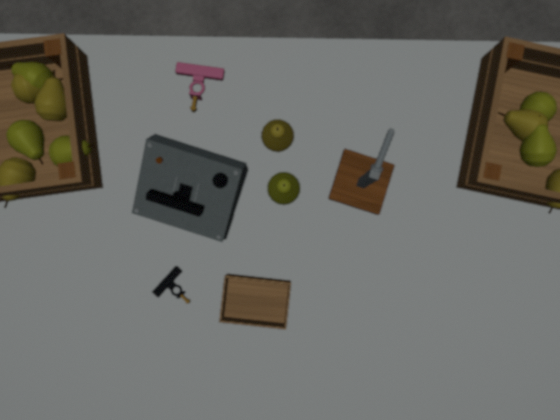

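Scene: the black plug stands in the box (bar about (175,203) in top). A smaller black plug (168,280) and a pink one (200,72) lie on the table as decoys. The peg points up and right in top, from (375,172) to (391,132). Next: yaw angles from the pixels.

```bash
cat > h.py <<'E'
from cell import env
import numpy as np, cv2
from scipy.spatial.transform import Rotation as R
def ray(cal,u,v,T=None):
    d=np.array([(u-cal['cx'])/cal['fx'],-(v-cal['cy'])/cal['fy'],-1])
    M=T if T is not None else np.linalg.inv(cal['world_to_cam'])
    return M[:3,3],M[:3,:3]@d
def onz(cal,u,v,z,T=None):
    o,d=ray(cal,u,v,T);return o+d*(z-o[2])/d[2]
def proj(cal,p,T=None):
    W=np.linalg.inv(T) if T is not None else cal['world_to_cam']
    c=W[:3,:3]@np.asarray(p)+W[:3,3];return cal['cx']+cal['fx']*c[0]/-c[2],cal['cy']+cal['fy']*c[1]/c[2]
def wristT():
    s=env.state();T=np.eye(4);T[:3,:3]=s['orientation'];T[:3,3]=s['position']
    return T@env.get_calibration('wrist')['tool_from_camera']
def plan(p1,R1,n,p0=None,R0=None):
    s=env.state();p0=s['position'] if p0 is None else p0;R0=np.array(s['orientation'] if R0 is None else R0)
    w=R.from_matrix(R0.T@R1).as_rotvec()/n
    d=(np.asarray(p1)-p0)/n
    print('w/row',np.round(np.degrees(w),2),'total mm',np.round(1000*n*d,1))
    for k in range(n):
        Rk=R0@R.from_rotvec(w*k).as_matrix()
        print(np.round(1000*Rk.T@d,1).tolist())
E
python3 - <<'E'
from h import *
for c in ['top','scene']:
    print(c,{k:np.round(v,3).tolist() for k,v in env.get_calibration(c).items()})
cal=env.get_calibration('top')
im=cv2.imread('pics/top0.png')
g=im.max(2)
m=np.zeros_like(g);m[185:222,140:210]=(g[185:222,140:210]<22)
n,l,st,ce=cv2.connectedComponentsWithStats(m);print(st.tolist())
k=1+np.argmax(st[1:,4]);pts=np.argwhere(l==k)[:,::-1].astype(np.float32)
r=cv2.minAreaRect(pts);print(r)
b=cv2.boxPoints(r);print([np.round(onz(cal,*q,.171+.01),3).tolist() for q in b])
reg=env.silhouettes('top','box')
for d in reg[:2]:
    c=np.argwhere(d['region'])[:,::-1].astype(np.float32);r=cv2.minAreaRect(c);print('box',d['conf'],r)
for d in env.silhouettes('top','stand')[:2]:
    c=np.argwhere(d['region'])[:,::-1];print('stand',d['conf'],c.min(0),c.max(0))
a=onz(cal,375,172,.168);t=onz(cal,391,132,.204);print('peg',a,t,np.degrees(np.arctan2(*(t-a)[1::-1])))
S=env.get_calibration('scene')
for nme,p in dict(bar=[.586,.1755,.1705],foot=[.655,-.171,.169]).items(): print(nme,proj(cal,p),proj(S,p))
i=np.hstack([cv2.resize(im[120:220,335:405],None,fx=5.5,fy=5.5,interpolation=2),cv2.resize(cv2.imread('pics/scene0.png')[190:290,130:200],None,fx=5.5,fy=5.5,interpolation=2)])
cv2.imwrite('pics/peg.png',i);print(i.shape)
E
```

```text
top {'fx': 518.162, 'fy': 518.162, 'cx': 286.022, 'cy': 206.278, 'world_to_cam': [[0.011, -1.0, 0.012, -0.022], [0.998, 0.012, 0.063, -0.591], [-0.063, 0.011, 0.998, -1.028], [0.0, 0.0, 0.0, 1.0]]}
scene {'fx': 423.961, 'fy': 423.961, 'cx': 275.427, 'cy': 213.33, 'world_to_cam': [[-0.158, 0.987, -0.01, 0.082], [-0.593, -0.087, 0.801, 0.257], [0.79, 0.132, 0.599, -1.331], [0.0, 0.0, 0.0, 1.0]]}
[[0, 0, 560, 420, 234448], [147, 185, 56, 30, 752]]
((176.76416015625, 195.42453002929688), (56.95496368408203, 24.191570281982422), 17.744670867919922)
[[0.592, 0.225, 0.181], [0.631, 0.213, 0.181], [0.603, 0.12, 0.181], [0.563, 0.132, 0.181]]
box 0.77 ((187.32672119140625, 187.05531311035156), (108.46630859375, 85.3311996459961), 18.13808250427246)
stand 0.72 [329 130] [394 213]
peg [ 0.6433157  -0.16812626  0.168     ] [ 0.70653606 -0.18845511  0.204     ] -17.825479112848438
bar (np.float64(176.16979201276231), np.float64(202.41790949116)) (np.float64(367.41798540349487), np.float64(195.83051254341024))
foot (np.float64(376.7533081214853), np.float64(165.2769791443231)) (np.float64(164.77578664412033), np.float64(202.50803244858432))
(550, 770, 3)
```

View pics/peg.png

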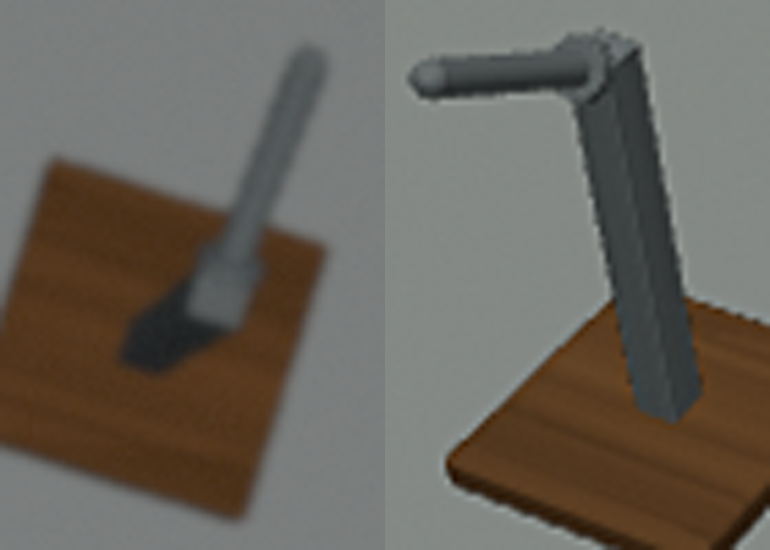

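Crops: the peg leaves the collar at about (379.5,166.4) in top, with its tip at (391.4,129.1). The post ends at collar height, with nothing above it. I'll go to hover over the plug and measure from near.

```bash
cat >> h.py <<'E'
def plugR(az,tilt):  # plug frame: x up slope/along peg, lean of z towards -x
    a=np.radians(az);t=np.radians(tilt)
    x=np.array([np.cos(a)*np.cos(t),np.sin(a)*np.cos(t),np.sin(t)])
    y=np.array([-np.sin(a),np.cos(a),0]);return np.c_[x,y,np.cross(x,y)]
def toolR(P): # tool y=+plug x, tool z=-plug z
    return np.c_[P[:,1],P[:,0],-P[:,2]]
E
python3 - <<'E'
from h import *
cal=env.get_calibration('top')
a=onz(cal,379.5,166.4,.170);t=onz(cal,391.4,129.1,.204);print('peg',a,t,np.degrees(np.arctan2(*(t-a)[1::-1])))
b=onz(cal,148,196,.171)-onz(cal,203,210,.171);print('bar',b,np.degrees(np.arctan2(b[1],b[0]))-90)
P=plugR(-15,25);T=toolR(P)
plan(np.array([.586,.175,.171])+P[:,2]*.12,T,20)
E
```

```text
peg [ 0.65294855 -0.17559932  0.17      ] [ 0.71147409 -0.18913794  0.204     ] -13.02502891174778
bar [0.02304414 0.09502934 0.        ] -13.630824551928598
w/row [-1.15  0.6  -2.69] total mm [303.8 821.5  74.3]
[28.4, -33.3, -3.7]
[30.0, -31.8, -4.1]
[31.5, -30.3, -4.4]
[33.0, -28.7, -4.6]
[34.3, -27.0, -4.8]
[35.6, -25.3, -5.0]
[36.8, -23.5, -5.1]
[37.9, -21.6, -5.2]
[38.9, -19.7, -5.2]
[39.9, -17.7, -5.2]
[40.7, -15.8, -5.1]
[41.5, -13.7, -4.9]
[42.1, -11.7, -4.8]
[42.7, -9.6, -4.5]
[43.1, -7.5, -4.3]
[43.4, -5.3, -3.9]
[43.7, -3.2, -3.6]
[43.8, -1.1, -3.2]
[43.9, 1.0, -2.7]
[43.8, 3.1, -2.2]
```

{"api": "carry_out", "payload": {"motion": [{"z": -40, "gripper": 0}, {"x": 28.4, "y": -33.3, "z": -10, "rx": -1.15, "ry": 0.6, "rz": -2.69}, {"x": 30, "y": -31.8, "z": -6, "rx": -1.15, "ry": 0.6, "rz": -2.69}, {"x": 31.5, "y": -30.3, "z": -4.4, "rx": -1.15, "ry": 0.6, "rz": -2.69}, {"x": 33, "y": -28.7, "z": -4.6, "rx": -1.15, "ry": 0.6, "rz": -2.69}, {"x": 34.3, "y": -27, "z": -4.8, "rx": -1.15, "ry": 0.6, "rz": -2.69}, {"x": 35.6, "y": -25.3, "z": -5, "rx": -1.15, "ry": 0.6, "rz": -2.69}, {"x": 36.8, "y": -23.5, "z": -5.1, "rx": -1.15, "ry": 0.6, "rz": -2.69}, {"x": 37.9, "y": -21.6, "z": -5.2, "rx": -1.15, "ry": 0.6, "rz": -2.69}, {"x": 38.9, "y": -19.7, "z": -5.2, "rx": -1.15, "ry": 0.6, "rz": -2.69}, {"x": 39.9, "y": -17.7, "z": -5.2, "rx": -1.15, "ry": 0.6, "rz": -2.69}]}}

```text
invalid input
```

```bash
python3 - <<'E'
from h import *
s=env.state();print(s['clock'],s['position'],np.round(s['orientation'],3),s['q'])
P=plugR(-14.5,25)
plan(np.array([.586,.175,.171])+P[:,2]*.12,toolR(P),11)
E
```

```text
1.1 [ 0.23319289 -0.63339013  0.2054713 ] [[ 0.938  0.345  0.   ]
 [ 0.345 -0.938  0.   ]
 [ 0.    -0.    -1.   ]] [ 1.06849404  0.42609405  0.07391361  1.60599969 -0.03411007  1.11082743
 -0.06709339]
w/row [-2.09  1.1  -4.94] total mm [303.7 821.1  74.3]
[51.7, -60.5, -6.7]
[56.8, -55.6, -7.8]
[61.6, -50.1, -8.6]
[65.8, -44.3, -9.1]
[69.6, -38.1, -9.3]
[72.7, -31.7, -9.3]
[75.4, -24.9, -8.9]
[77.4, -18.0, -8.2]
[78.8, -11.0, -7.2]
[79.6, -3.9, -6.0]
[79.7, 3.2, -4.5]
```

{"api": "carry_out", "payload": {"motion": [{"x": 0, "y": 0, "z": -40, "rx": 0, "ry": 0, "rz": 0, "gripper": 0}, {"x": 28.4, "y": -33.3, "z": -10, "rx": -1.15, "ry": 0.6, "rz": -2.69, "gripper": 0}, {"x": 30, "y": -31.8, "z": -6, "rx": -1.15, "ry": 0.6, "rz": -2.69, "gripper": 0}, {"x": 31.5, "y": -30.3, "z": -4.4, "rx": -1.15, "ry": 0.6, "rz": -2.69, "gripper": 0}, {"x": 33, "y": -28.7, "z": -4.6, "rx": -1.15, "ry": 0.6, "rz": -2.69, "gripper": 0}, {"x": 34.3, "y": -27, "z": -4.8, "rx": -1.15, "ry": 0.6, "rz": -2.69, "gripper": 0}, {"x": 35.6, "y": -25.3, "z": -5, "rx": -1.15, "ry": 0.6, "rz": -2.69, "gripper": 0}, {"x": 36.8, "y": -23.5, "z": -5.1, "rx": -1.15, "ry": 0.6, "rz": -2.69, "gripper": 0}, {"x": 37.9, "y": -21.6, "z": -5.2, "rx": -1.15, "ry": 0.6, "rz": -2.69, "gripper": 0}, {"x": 38.9, "y": -19.7, "z": -5.2, "rx": -1.15, "ry": 0.6, "rz": -2.69, "gripper": 0}, {"x": 39.9, "y": -17.7, "z": -5.2, "rx": -1.15, "ry": 0.6, "rz": -2.69, "gripper": 0}]}}

```text
clock: 2.2
position: [0.3854, -0.2211, 0.2915]
orientation: [[0.672, 0.714, 0.197], [0.738, -0.666, -0.108], [0.054, 0.218, -0.975]]
wrist_force: [1.7, -0.5, 1.5]
width: 0.0941
grip_force: 0.0
```

```bash
python3 - <<'E'
from h import *
s=env.state();print(s['clock'],s['position'],np.round(s['orientation'],3),s['q'])
P=plugR(-14.5,25)
plan(np.array([.586,.175,.171])+P[:,2]*.12,toolR(P),11)
E
```

```text
2.2 [ 0.38543722 -0.22114361  0.29148692] [[ 0.672  0.714  0.197]
 [ 0.738 -0.666 -0.108]
 [ 0.054  0.218 -0.975]] [ 0.70617088 -0.16949461 -0.30778439  2.11673624 -0.0338072   0.96178233
 -0.33177031]
w/row [-1.04  0.55 -2.49] total mm [151.5 408.8 -11.7]
[36.6, -15.2, -0.3]
[37.3, -13.5, -0.2]
[37.8, -11.9, -0.0]
[38.3, -10.3, 0.1]
[38.7, -8.6, 0.3]
[39.0, -6.9, 0.6]
[39.3, -5.2, 0.8]
[39.5, -3.5, 1.1]
[39.6, -1.8, 1.5]
[39.6, -0.2, 1.8]
[39.6, 1.5, 2.2]
```

{"api": "carry_out", "payload": {"motion": [{"x": 36.6, "y": -15.2, "z": -0.3, "rx": -1.04, "ry": 0.55, "rz": -2.49, "gripper": 0}, {"x": 37.3, "y": -13.5, "z": -0.2, "rx": -1.04, "ry": 0.55, "rz": -2.49, "gripper": 0}, {"x": 37.8, "y": -11.9, "z": 0, "rx": -1.04, "ry": 0.55, "rz": -2.49, "gripper": 0}, {"x": 38.3, "y": -10.3, "z": 0.1, "rx": -1.04, "ry": 0.55, "rz": -2.49, "gripper": 0}, {"x": 38.7, "y": -8.6, "z": 0.3, "rx": -1.04, "ry": 0.55, "rz": -2.49, "gripper": 0}, {"x": 39, "y": -6.9, "z": 0.6, "rx": -1.04, "ry": 0.55, "rz": -2.49, "gripper": 0}, {"x": 39.3, "y": -5.2, "z": 0.8, "rx": -1.04, "ry": 0.55, "rz": -2.49, "gripper": 0}, {"x": 39.5, "y": -3.5, "z": 1.1, "rx": -1.04, "ry": 0.55, "rz": -2.49, "gripper": 0}, {"x": 39.6, "y": -1.8, "z": 1.5, "rx": -1.04, "ry": 0.55, "rz": -2.49, "gripper": 0}, {"x": 39.6, "y": 0, "z": 1.8, "rx": -1.04, "ry": 0.55, "rz": -2.49, "gripper": 0}, {"x": 39.6, "y": 1.5, "z": 2.2, "rx": -1.04, "ry": 0.55, "rz": -2.49, "gripper": 0}, {"x": 0, "y": 0, "z": 0, "rx": 0, "ry": 0, "rz": 0, "gripper": 0}]}}

```text
clock: 3.4
position: [0.5378, 0.1905, 0.2795]
orientation: [[0.246, 0.879, 0.408], [0.969, -0.224, -0.101], [0.002, 0.421, -0.907]]
wrist_force: [0.2, -0.2, 0.0]
width: 0.0941
grip_force: 0.0
```

```bash
python3 - <<'E'
from h import *
s=env.state();print(s['clock'],s['position'],np.round(s['orientation'],3),s['q'])
T=wristT();im=env.get_image('wrist');cv2.imwrite('pics/w1.png',im[:,:,::-1])
for n in ['plug_bar','plug_eye','socket']:
    print(n,[(np.round(d['centre'],3).tolist(),round(d['conf'],2)) for d in env.mark_of('wrist',n)])
c=env.get_calibration('wrist');print(c['fx'],c['cx'],c['cy'],np.round(c['tool_from_camera'],3).tolist(),[k for k in c])
print(proj(c,[.586,.175,.171],T))
P=plugR(-14.5,25)
plan(np.array([.586,.175,.171])+P[:,2]*.12,toolR(P),1)
E
```

```text
3.4 [0.53783572 0.19050982 0.27949404] [[ 0.246  0.879  0.408]
 [ 0.969 -0.224 -0.101]
 [ 0.002  0.421 -0.907]] [ 0.34724486  0.09990747 -1.05439823  1.98919749  0.55919583  0.91085053
 -1.24859591]
plug_bar [([0.586, 0.177, 0.167], 0.76), ([0.868, 0.167, 0.008], 0.67), ([0.44, 0.223, 0.009], 0.58)]
plug_eye [([0.602, 0.178, 0.136], 0.97), ([0.835, 0.173, 0.013], 0.95), ([0.421, 0.204, 0.005], 0.94)]
socket [([0.612, 0.169, 0.114], 0.86)]
359.0943669827603 278.7192902639858 207.91013360116577 [[0.0, 0.973, 0.231, 0.066], [1.0, -0.0, 0.0, 0.0], [0.0, 0.231, -0.973, -0.179], [0.0, 0.0, 0.0, 1.0]] ['fx', 'fy', 'cx', 'cy', 'tool_from_camera']
(np.float64(278.95494057886515), np.float64(206.3310162965637))
w/row [-0.09  0.11 -0.13] total mm [-0.4  3.   0.1]
[2.8, -1.0, -0.5]
```

View pics/w1.png

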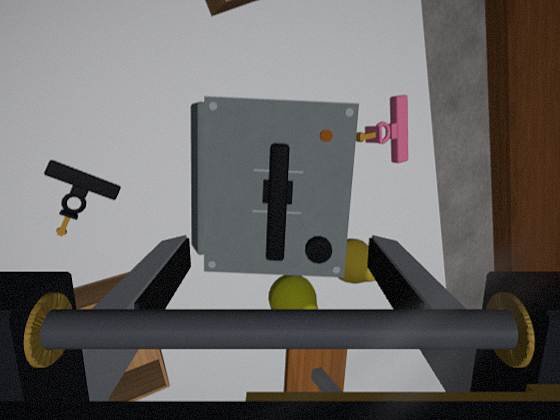

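Wrist view: the bar runs from (280,144) to (276,260), so it is turned about 2° from the tool's x. The box edges agree, which gives a yaw of about -16.5°. Next: triangulate.

```bash
python3 - <<'E'
from h import *
s=env.state();print(s['clock'])
T=wristT();cw=env.get_calibration('wrist');ct=env.get_calibration('top');cs=env.get_calibration('scene')
def barmask(f,x0,x1,y0,y1,th):
    g=cv2.imread(f).max(2);m=np.zeros_like(g);m[y0:y1,x0:x1]=g[y0:y1,x0:x1]<th
    n,l,st,ce=cv2.connectedComponentsWithStats(m);k=1+np.argmax(st[1:,4])
    return np.argwhere(l==k)[:,::-1].astype(np.float32)
for th in (20,30,40):
    p=barmask('pics/w1.png',255,300,135,270,th)
    rows={y:(p[p[:,1]==y,0].min(),p[p[:,1]==y,0].max()) for y in (150,160,170,220,240,250,255)}
    print(th,p.min(0),p.max(0),rows)
def tri(obs):
    A=0;b=0
    for cal,u,v,M in obs:
        o,d=ray(cal,u,v,M);d/=np.linalg.norm(d);Q=np.eye(3)-np.outer(d,d);A=A+Q;b=b+Q@o
    X=np.linalg.solve(A,b);print(X,[np.round(np.subtract(proj(c,X,M),(u,v)),1) for c,u,v,M in obs])
w=(cw,278,202,T)
tri([w,(ct,175.5,203,None),(cs,369.5,198,None)])
tri([w,(cs,369.5,198,None)])
tri([w,(ct,175.5,203,None)])
for az in (-14.5,-16.5):
  P=plugR(az,25);B=np.array([.586,.1755,.171])
  print(az,[np.round(proj(c,B+P@np.array([0,sy*.05,.012]),M)) .tolist() for c,M in ((cw,T),(ct,None),(cs,None)) for sy in (1,-1)])
E
```

```text
3.6Traceback (most recent call last):
  File "<stdin>", line 10, in <module>
    return umr_minimum(a, axis, None, out, keepdims, initial, where)
ValueError: zero-size array to reduction operation minimum which has no identity
```

```bash
python3 - <<'E'
from h import *
T=wristT();cw=env.get_calibration('wrist');ct=env.get_calibration('top');cs=env.get_calibration('scene')
g=cv2.imread('pics/w1.png').max(2)
for y in (150,160,170,225,240,250):
    k=np.where(g[y,255:300]<45)[0]+255;print(y,k.min(),k.max(),end='; ')
for x in (278,): k=np.where(g[135:275,x]<45)[0]+135;print(k.min(),k.max())
def tri(obs):
    A=0;b=0
    for cal,u,v,M in obs:
        o,d=ray(cal,u,v,M);d/=np.linalg.norm(d);Q=np.eye(3)-np.outer(d,d);A=A+Q;b=b+Q@o
    X=np.linalg.solve(A,b);print(X,[np.round(np.subtract(proj(c,X,M),(u,v)),1) for c,u,v,M in obs])
w=(cw,278,202,T)
tri([w,(ct,175.5,203,None),(cs,369.5,198,None)])
tri([w,(cs,369.5,198,None)])
tri([w,(ct,175.5,203,None)])
for az in (-14.5,-16.5):
  P=plugR(az,25);B=np.array([.586,.1755,.171])
  print(az,[np.round(proj(c,B+P@np.array([0,sy*.05,.012]),M)) .tolist() for c,M in ((cw,T),(ct,None),(cs,None)) for sy in (1,-1)])
E
```

```text
150 270 288; 160 270 288; 170 270 287; 225 267 285; 240 267 284; 250 266 283; 144 259
[0.58614338 0.17615039 0.16871866] [array([-1.5, -4.9]), array([ 0.5, -0.6]), array([-1.8, -1.3])]
[0.58708246 0.17562369 0.16864275] [array([-0.4, -4.7]), array([-2.1, -0.9])]
[0.5838634  0.17486984 0.17717511] [array([ 0.7, -0.7]), array([0.2, 0.4])]
-14.5 [[277.0, 139.0], [278.0, 259.0], [146.0, 197.0], [202.0, 213.0], [398.0, 195.0], [341.0, 183.0]]
-16.5 [[279.0, 139.0], [276.0, 259.0], [146.0, 196.0], [202.0, 213.0], [398.0, 196.0], [342.0, 182.0]]
```

```bash
python3 - <<'E'
from h import *
P=plugR(-17.3,25);B=np.array([.5855,.1738,.170])
plan(B+P[:,2]*.04,toolR(P),5)
E
```

```text
w/row [-0.02 -0.21  0.48] total mm [ 32.1  -5.9 -73.4]
[0.5, -0.3, 16.1]
[0.6, -0.3, 16.1]
[0.6, -0.3, 16.1]
[0.7, -0.3, 16.1]
[0.7, -0.3, 16.1]
```

{"api": "carry_out", "payload": {"motion": [{"x": 0.6, "y": -0.3, "z": 16, "rx": 0, "ry": -0.2, "rz": 0.5, "gripper": 0}, {"x": 0.6, "y": -0.3, "z": 16, "rx": 0, "ry": -0.2, "rz": 0.5, "gripper": 0}, {"x": 0.6, "y": -0.3, "z": 16, "rx": 0, "ry": -0.2, "rz": 0.5, "gripper": 0}, {"x": 0.6, "y": -0.3, "z": 16, "rx": 0, "ry": -0.2, "rz": 0.5, "gripper": 0}, {"x": 0.6, "y": -0.3, "z": 16, "rx": 0, "ry": -0.2, "rz": 0.4, "gripper": 0}, {"x": 0, "y": 0, "z": 0, "rx": 0, "ry": 0, "rz": 0, "gripper": 0}]}}

```text
clock: 4.2
position: [0.5692, 0.1778, 0.2052]
orientation: [[0.298, 0.866, 0.401], [0.955, -0.27, -0.125], [-0.0, 0.42, -0.908]]
wrist_force: [-0.1, -0.1, 0.3]
width: 0.0939
grip_force: 0.0
```

```bash
python3 - <<'E'
from h import *
s=env.state();print(s['clock'],s['position'],s['q'])
T=wristT();im=env.get_image('wrist');cv2.imwrite('pics/w2.png',im[:,:,::-1])
cw=env.get_calibration('wrist')
P=plugR(-17.3,25);B=np.array([.5855,.1738,.170])
print([np.round(proj(cw,B+P@np.array([0,sy*.05,.012]),T),1).tolist() for sy in (1,0,-1)])
plan(B-P[:,2]*.016,toolR(P),1)
g=im.max(2)
for y in range(100,330,15):
    k=np.where(g[y,240:320]<45)[0]+240;print(y,(k.min(),k.max()) if len(k) else 0,end='; ')
E
```

```text
4.2 [0.56919817 0.17783138 0.20518019] [ 0.24386765  0.26479143 -0.97725367  2.02706515  0.7922686   0.87427097
 -1.49089341]
[[279.3, 149.9], [279.3, 234.2], [279.3, 309.9]]
w/row [-0.13 -0.04  0.01] total mm [ 22.8  -6.9 -50.8]
[0.2, 0.2, 56.1]
100 0; 115 0; 130 0; 145 (np.int64(264), np.int64(290)); 160 (np.int64(264), np.int64(290)); 175 (np.int64(265), np.int64(290)); 190 (np.int64(259), np.int64(296)); 205 (np.int64(260), np.int64(296)); 220 (np.int64(265), np.int64(290)); 235 (np.int64(265), np.int64(290)); 250 (np.int64(266), np.int64(289)); 265 (np.int64(266), np.int64(319)); 280 (np.int64(266), np.int64(289)); 295 (np.int64(267), np.int64(288)); 310 (np.int64(240), np.int64(319)); 325 0;
```

View pics/w2.png

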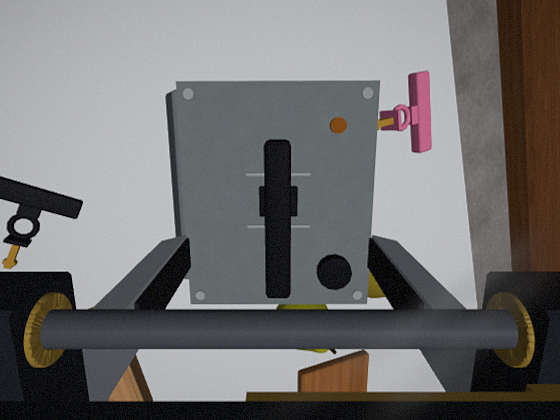

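```bash
cat > fit.py <<'E'
from h import *
from scipy.optimize import least_squares
cw=env.get_calibration('wrist');ct=env.get_calibration('top');cs=env.get_calibration('scene')
def mk(p,Rm):
    T=np.eye(4);U,_,V=np.linalg.svd(np.array(Rm));T[:3,:3]=U@V;T[:3,3]=p;return T@cw['tool_from_camera']
T1=mk([0.5378,0.1905,0.2795],[[0.246,0.879,0.408],[0.969,-0.224,-0.101],[0.002,0.421,-0.907]]);T2=wristT()
P=plugR(-17.3,25)
obs=[(cw,T1,(279.3,143.5),(274.3,260)),(cw,T2,(277.4,139),(277.6,298))]
ext=[(ct,None,(147.5,196),(203,210.5)),(cs,None,(398,202.5),(341.5,192))]
def res(B,obs): return np.concatenate([np.subtract(proj(c,B+P@np.array([0,sy*.05,.012]),T),q) for c,T,a,b in obs for sy,q in ((1,a),(-1,b))])
for o in (obs[:1],obs[1:],obs,obs+ext,ext):
    r=least_squares(res,[.585,.174,.17],args=(o,));print(r.x,np.round(r.fun,1))
s=env.state();print(s['clock'],s['position'],s['orientation'])
E
python3 fit.py
```

```text
[0.58853505 0.17718844 0.16244111] [ 0.3  0.  -0.3 -0. ]
[0.58809448 0.18002804 0.16656379] [ 0.1 -0.  -0.1  0. ]
[0.58823814 0.17896181 0.16507786] [ 0.8 -1.9  0.2 -0.6 -0.3  1.6 -0.4  0.3]
[0.59013155 0.17697837 0.15986708] [ 0.7 -0.4  0.2 -1.5 -0.3  3.4 -0.4 -2.  -0.7 -2.1 -1.   1.2 -0.3  0.3
  0.5 -3.2]
[0.58959213 0.17674696 0.15638385] [-0.  -1.6 -0.6  1.7 -0.8  1.7  0.2 -1.7]
4.25 [0.56913303 0.17867439 0.20632584] [[ 2.96901807e-01  8.66261242e-01  4.01796936e-01]
 [ 9.54907826e-01 -2.69604148e-01 -1.24356934e-01]
 [ 6.00528806e-04  4.20600837e-01 -9.07245598e-01]]
```

Second close view: the bar is square to the fingers and centred on column 277.5, with its ends at rows 139 and 298. It is now 43 mm below the TCP and about 4 mm along +x, so I'm going down to grasp.

{"api": "carry_out", "payload": {"motion": [{"x": 2, "y": -0.4, "z": 12, "rx": 0, "ry": 0, "rz": 0, "gripper": 0}, {"x": 2, "y": -0.3, "z": 12, "rx": 0, "ry": 0, "rz": 0, "gripper": 0}, {"x": 0, "y": 0, "z": 12, "rx": 0, "ry": 0, "rz": 0, "gripper": 0}, {"x": 0, "y": 0, "z": 12, "rx": 0, "ry": 0, "rz": 0, "gripper": 0}, {"x": 0, "y": 0, "z": 10, "rx": 0, "ry": 0, "rz": 0, "gripper": 0}, {"x": 0, "y": 0, "z": 0, "rx": 0, "ry": 0, "rz": 0, "gripper": 0}]}}

```text
clock: 4.85
position: [0.5932, 0.1761, 0.1524]
orientation: [[0.296, 0.867, 0.401], [0.955, -0.269, -0.124], [0.001, 0.42, -0.908]]
wrist_force: [-0.4, -0.2, 1.1]
width: 0.0938
grip_force: 0.0
```

{"api": "carry_out", "payload": {"motion": [{"x": 0, "y": 0, "z": 0, "rx": 0, "ry": 0, "rz": 0, "gripper": 0.6}, {"x": 0, "y": 0, "z": 0, "rx": 0, "ry": 0, "rz": 0, "gripper": 0.6}, {"x": 0, "y": 0, "z": 0, "rx": 0, "ry": 0, "rz": 0, "gripper": 0.75}, {"x": 0, "y": 0, "z": 0, "rx": 0, "ry": 0, "rz": 0, "gripper": 0.75}, {"x": 0, "y": 0, "z": 0, "rx": 0, "ry": 0, "rz": 0, "gripper": 0.75}]}}

```text
clock: 5.35
position: [0.5934, 0.1769, 0.1539]
orientation: [[0.296, 0.866, 0.403], [0.955, -0.269, -0.123], [0.002, 0.422, -0.907]]
wrist_force: [-0.0, -0.4, 0.2]
width: 0.0576
grip_force: 0.0
```

```bash
python3 - <<'E'
from h import *
s=env.state();print(s['clock'],s['position'],s['width'],s['wrist_force'])
T=wristT();im=env.get_image('wrist');cv2.imwrite('pics/w3.png',im[:,:,::-1])
g=im.max(2)
for y in range(60,300,20):
    k=np.where(g[y,240:320]<45)[0]+240;print(y,(k.min(),k.max()) if len(k) else 0,end='; ')
E
```

```text
5.35 [0.59339817 0.17685315 0.15392342] 0.057569469648712145 [-0.00287013 -0.39526477  0.20390867]
60 0; 80 0; 100 0; 120 0; 140 0; 160 (np.int64(264), np.int64(292)); 180 (np.int64(260), np.int64(295)); 200 (np.int64(260), np.int64(295)); 220 (np.int64(255), np.int64(301)); 240 (np.int64(255), np.int64(301)); 260 (np.int64(261), np.int64(294)); 280 (np.int64(262), np.int64(294));
```

View pics/w3.png

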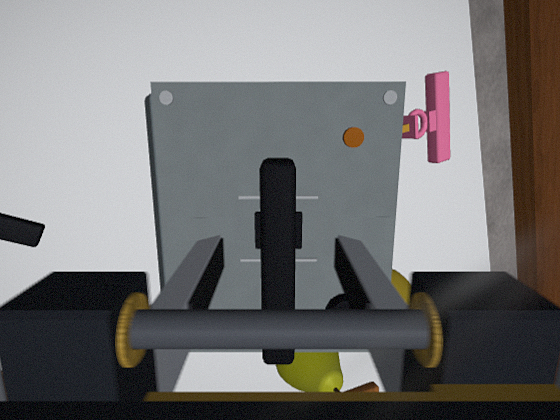

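The bar sits centrally between the fingers (columns 261–294, rows 158–363), with the TCP about 13 mm past its centre. I'll go 3 mm deeper and close.

{"api": "carry_out", "payload": {"motion": [{"x": 1, "y": 0, "z": 3, "rx": 0, "ry": 0, "rz": 0, "gripper": 0.75}, {"x": 0, "y": 0, "z": 0, "rx": 0, "ry": 0, "rz": 0, "gripper": 1}, {"x": 0, "y": 0, "z": 0, "rx": 0, "ry": 0, "rz": 0, "gripper": 1}, {"x": 0, "y": 0, "z": 0, "rx": 0, "ry": 0, "rz": 0, "gripper": 1}, {"x": 0, "y": 0, "z": 0, "rx": 0, "ry": 0, "rz": 0, "gripper": 1}, {"x": 0, "y": 0, "z": 0, "rx": 0, "ry": 0, "rz": 0, "gripper": 1}, {"x": 0, "y": 0, "z": 0, "rx": 0, "ry": 0, "rz": 0, "gripper": 1}, {"x": 0, "y": 0, "z": 0, "rx": 0, "ry": 0, "rz": 0, "gripper": 1}]}}

```text
clock: 6.2
position: [0.5948, 0.1774, 0.1509]
orientation: [[0.296, 0.866, 0.403], [0.955, -0.269, -0.123], [0.002, 0.421, -0.907]]
wrist_force: [0.1, 0.8, -0.9]
width: 0.0157
grip_force: 30.0
```

{"api": "carry_out", "payload": {"motion": [{"x": 0, "y": 0, "z": -2, "rx": 0, "ry": 0, "rz": 0, "gripper": 1}, {"x": 0, "y": 0, "z": -2, "rx": 0, "ry": 0, "rz": 0, "gripper": 1}, {"x": 0, "y": 0, "z": -2, "rx": 0, "ry": 0, "rz": 0, "gripper": 1}, {"x": 0, "y": 0, "z": -2, "rx": 0, "ry": 0, "rz": 0, "gripper": 1}]}}

```text
clock: 6.6
position: [0.5914, 0.1783, 0.158]
orientation: [[0.296, 0.866, 0.402], [0.955, -0.269, -0.123], [0.001, 0.421, -0.907]]
wrist_force: [-0.3, 0.9, -1.7]
width: 0.0157
grip_force: 30.0
```

{"api": "carry_out", "payload": {"motion": [{"x": 0, "y": 0, "z": -2, "rx": 0, "ry": 0, "rz": 0, "gripper": 1}, {"x": 0, "y": 0, "z": -2, "rx": 0, "ry": 0, "rz": 0, "gripper": 1}, {"x": 0, "y": 0, "z": -2, "rx": 0, "ry": 0, "rz": 0, "gripper": 1}, {"x": 0, "y": 0, "z": -2, "rx": 0, "ry": 0, "rz": 0, "gripper": 1}]}}

```text
clock: 7.0
position: [0.5884, 0.1793, 0.1657]
orientation: [[0.296, 0.866, 0.403], [0.955, -0.269, -0.123], [0.002, 0.421, -0.907]]
wrist_force: [-0.2, -0.3, -0.8]
width: 0.0159
grip_force: 30.0
```

{"api": "carry_out", "payload": {"motion": [{"x": 0, "y": 0, "z": -4, "rx": 0, "ry": 0, "rz": 0, "gripper": 1}, {"x": 0, "y": 0, "z": -6, "rx": 0, "ry": 0, "rz": 0, "gripper": 1}, {"x": 0, "y": 0, "z": -8, "rx": 0, "ry": 0, "rz": 0, "gripper": 1}, {"x": 0, "y": 0, "z": -10, "rx": 0, "ry": 0, "rz": 0, "gripper": 1}, {"x": 0, "y": 0, "z": -10, "rx": 0, "ry": 0, "rz": 0, "gripper": 1}, {"x": 0, "y": 0, "z": -15, "rx": 0, "ry": 0, "rz": 0, "gripper": 1}, {"x": 0, "y": 0, "z": -20, "rx": 0, "ry": 0, "rz": 0, "gripper": 1}, {"x": 0, "y": 0, "z": -20, "rx": 0, "ry": 0, "rz": 0, "gripper": 1}, {"x": 0, "y": 0, "z": 0, "rx": 0, "ry": 0, "rz": 0, "gripper": 1}]}}

```text
clock: 7.9
position: [0.551, 0.1921, 0.2528]
orientation: [[0.295, 0.865, 0.407], [0.956, -0.268, -0.122], [0.003, 0.425, -0.905]]
wrist_force: [-0.4, 0.7, -1.4]
width: 0.0157
grip_force: 30.0
```

```bash
python3 - <<'E'
from h import *
s=env.state();print(s['clock'],s['position'],s['width'],s['wrist_force'],s['q'])
T=wristT();im=env.get_image('wrist')
a=im.copy()
sc=env.get_image('scene')
for c in('wrist','scene','top'):
  if c=='top': env.get_image(c)
  for n in ['plug_bar','plug_eye','peg_foot']:
    print(c,n,[(np.round(d['centre'],3).tolist(),round(d['conf'],2)) for d in env.mark_of(c,n)])
o=np.hstack([a[100:400,130:430],cv2.resize(sc[140:290,130:430],(500,250))[:, :].repeat(1,0) if 0 else cv2.resize(sc[130:330,120:420],(450,300))])
cv2.imwrite('pics/w4.png',o[:,:,::-1])
E
```

```text
7.9 [0.55095966 0.19211512 0.25276805] 0.015714991904626007 [-0.35270463  0.71887004 -1.40029858] [ 0.28196874  0.17902193 -1.03104436  1.99411894  0.6754092   0.92369296
 -1.40582954]
wrist plug_bar [([0.866, 0.17, 0.005], 0.74), ([0.54, 0.196, 0.268], 0.7), ([0.441, 0.22, 0.01], 0.61)]
wrist plug_eye [([0.422, 0.203, 0.006], 0.97), ([0.834, 0.175, 0.015], 0.8)]
wrist peg_foot []
scene plug_bar [([0.87, 0.163, 0.01], 0.9), ([0.437, 0.223, 0.007], 0.6), ([0.54, 0.193, 0.269], 0.59)]
scene plug_eye [([0.836, 0.176, 0.016], 0.76), ([0.557, 0.188, 0.234], 0.73), ([0.42, 0.208, 0.007], 0.6)]
scene peg_foot [([0.655, -0.172, 0.167], 0.67)]
top plug_bar [([0.545, 0.188, 0.271], 0.83), ([0.873, 0.165, 0.004], 0.81), ([0.438, 0.223, 0.005], 0.79)]
top plug_eye [([0.838, 0.168, 0.011], 0.7), ([0.42, 0.205, 0.011], 0.57)]
top peg_foot [([0.654, -0.169, 0.169], 0.72)]
```

View pics/w4.png

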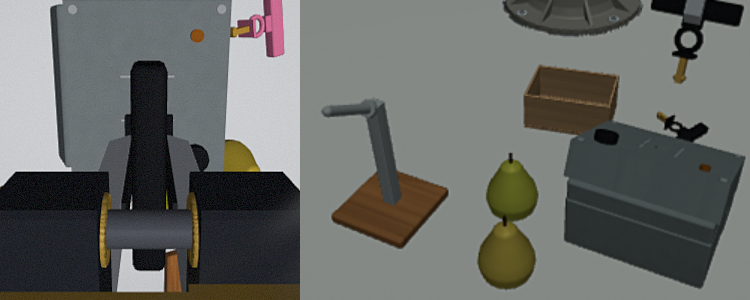

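The plug is out of the socket and held square; the other things have not moved. Next I go to a point off the peg's tip.

```bash
cat >> h.py <<'E'
FOOT=np.array([.655,-.171,.168]);EYE=np.array([.001,0,.020])
def hang(s,up=0,az=-17.5,tilt=30):
    P=plugR(az,tilt);Rt=toolR(P);Q=plugR(az,30)
    return FOOT+Q[:,0]*s+Q[:,2]*up-Rt@EYE,Rt
E
python3 - <<'E'
from h import *
p,Rt=hang(.125,.03);plan(p,Rt,12)
E
```

```text
w/row [-0.43 -0.02  0.02] total mm [ 183.2 -387.9   24.2]
[-26.4, 22.8, 8.3]
[-26.4, 22.7, 8.5]
[-26.3, 22.7, 8.6]
[-26.3, 22.6, 8.8]
[-26.3, 22.5, 9.0]
[-26.3, 22.5, 9.2]
[-26.3, 22.4, 9.3]
[-26.3, 22.4, 9.5]
[-26.3, 22.3, 9.7]
[-26.3, 22.2, 9.9]
[-26.3, 22.2, 10.0]
[-26.2, 22.1, 10.2]
```

{"api": "carry_out", "payload": {"motion": [{"x": -20, "y": 17, "z": 2, "rx": -0.43, "ry": 0, "rz": 0, "gripper": 1}, {"x": -26.4, "y": 22.7, "z": 8, "rx": -0.43, "ry": 0, "rz": 0, "gripper": 1}, {"x": -26.3, "y": 22.7, "z": 8.6, "rx": -0.43, "ry": 0, "rz": 0, "gripper": 1}, {"x": -26.3, "y": 22.6, "z": 8.8, "rx": -0.43, "ry": 0, "rz": 0, "gripper": 1}, {"x": -26.3, "y": 22.5, "z": 9, "rx": -0.43, "ry": 0, "rz": 0, "gripper": 1}, {"x": -26.3, "y": 22.5, "z": 9.2, "rx": -0.43, "ry": 0, "rz": 0, "gripper": 1}, {"x": -26.3, "y": 22.4, "z": 9.3, "rx": -0.43, "ry": 0, "rz": 0, "gripper": 1}, {"x": -26.3, "y": 22.4, "z": 9.5, "rx": -0.43, "ry": 0, "rz": 0, "gripper": 1}, {"x": -26.3, "y": 22.3, "z": 9.7, "rx": -0.43, "ry": 0, "rz": 0, "gripper": 1}, {"x": -26.3, "y": 22.2, "z": 9.9, "rx": -0.43, "ry": 0, "rz": 0, "gripper": 1}, {"x": -26.3, "y": 22.2, "z": 10, "rx": -0.43, "ry": 0, "rz": 0, "gripper": 1}, {"x": -26.2, "y": 22.1, "z": 10.2, "rx": -0.43, "ry": 0, "rz": 0, "gripper": 1}]}}

```text
clock: 9.7
position: [0.7296, -0.1897, 0.2777]
orientation: [[0.296, 0.826, 0.479], [0.955, -0.257, -0.147], [0.001, 0.501, -0.865]]
wrist_force: [-0.3, 0.6, -1.2]
width: 0.0159
grip_force: 30.0
```

```bash
python3 - <<'E'
from h import *
s=env.state();print(s['clock'],s['position'],s['width'],s['wrist_force'],s['q'])
p,Rt=hang(.105,.0);plan(p,Rt,3)
E
```

```text
9.7 [ 0.72955376 -0.18972513  0.27772868] 0.015887724222465666 [-0.34723459  0.61048305 -1.24207495] [ 0.80558034  0.34078289 -0.83514264  1.77765562  0.60056471  0.683634
 -0.62175992]
w/row [ 0.03 -0.07  0.07] total mm [  2.3  -6.6 -39.9]
[-1.9, -5.5, 12.2]
[-1.9, -5.5, 12.2]
[-1.9, -5.4, 12.2]
```

{"api": "carry_out", "payload": {"motion": [{"x": -1.9, "y": -5.5, "z": 12.2, "rx": 0, "ry": 0, "rz": 0, "gripper": 1}, {"x": -1.9, "y": -5.5, "z": 12.2, "rx": 0, "ry": 0, "rz": 0, "gripper": 1}, {"x": -1.9, "y": -5.4, "z": 12.2, "rx": 0, "ry": -0.2, "rz": 0.2, "gripper": 1}, {"x": 0, "y": 0, "z": 0, "rx": 0, "ry": 0, "rz": 0, "gripper": 1}]}}

```text
clock: 10.1
position: [0.7304, -0.1936, 0.2353]
orientation: [[0.299, 0.827, 0.476], [0.954, -0.259, -0.149], [0.0, 0.498, -0.867]]
wrist_force: [0.2, 0.0, -1.0]
width: 0.0158
grip_force: 30.0
```

```bash
python3 - <<'E'
from h import *
s=env.state();print(s['clock'],s['position'],s['width'],s['wrist_force'])
p,Rt=hang(.105,.0);plan(p,Rt,1)
T=wristT();cw=env.get_calibration('wrist')
w=env.get_image('wrist');sc=env.get_image('scene');tp=env.get_image('top')
S=env.get_calibration('scene');Tc=env.get_calibration('top')
Tt=np.eye(4);Tt[:3,:3]=s['orientation'];Tt[:3,3]=s['position']
eye=(Tt@np.r_[EYE,1])[:3];Q=plugR(-17.5,30)
pk=[FOOT,FOOT+Q[:,0]*.036,FOOT+Q[:,0]*.072]
for nme,c,M in(('scene',S,None),('top',Tc,None),('wrist',cw,T)):
    print(nme,'eye',np.round(proj(c,eye,M),1),'peg',[np.round(proj(c,x,M),1).tolist() for x in pk])
for c in('scene','top','wrist'): print(c,[(np.round(d['centre'],3).tolist(),round(d['conf'],2)) for n in('plug_eye','peg_foot') for d in env.mark_of(c,n)])
a=cv2.resize(sc[150:250,80:200],None,fx=4,fy=4,interpolation=2);b=cv2.resize(tp[90:190,350:430],None,fx=4,fy=4,interpolation=2)
cv2.imwrite('pics/p5.png',np.hstack([a,b])[:,:,::-1]);cv2.imwrite('pics/w5.png',w[:,:,::-1]);np.savez('p5.npz',sc=sc,tp=tp)
E
```

```text
10.1 [ 0.73038244 -0.19362034  0.23526186] 0.01578313235736736 [ 0.16802269  0.00861679 -0.9898578 ]
w/row [-0.11 -0.05  0.08] total mm [ 1.5 -2.7  2.6]
[-2.1, 3.2, -1.1]
scene eye [123.4 207. ] peg [[164.9, 203.0], [151.1, 203.9], [136.1, 205.0]]
top eye [397.1 110.2] peg [[376.6, 165.4], [384.1, 146.7], [391.8, 127.3]]
wrist eye [278.7 237.9] peg [[103.0, 241.6], [165.1, 241.7], [227.3, 241.9]]
scene [([0.742, -0.198, 0.221], 0.72), ([0.838, 0.174, 0.017], 0.66), ([0.416, 0.207, 0.01], 0.62), ([0.653, -0.171, 0.167], 0.76), ([0.737, -0.198, 0.221], 0.52)]
top [([0.418, 0.206, 0.009], 0.91), ([0.837, 0.168, 0.012], 0.91), ([0.74, -0.2, 0.223], 0.73)]
wrist [([0.718, -0.192, 0.247], 0.45), ([0.65, -0.169, 0.168], 0.56)]
```

View pics/p5.png

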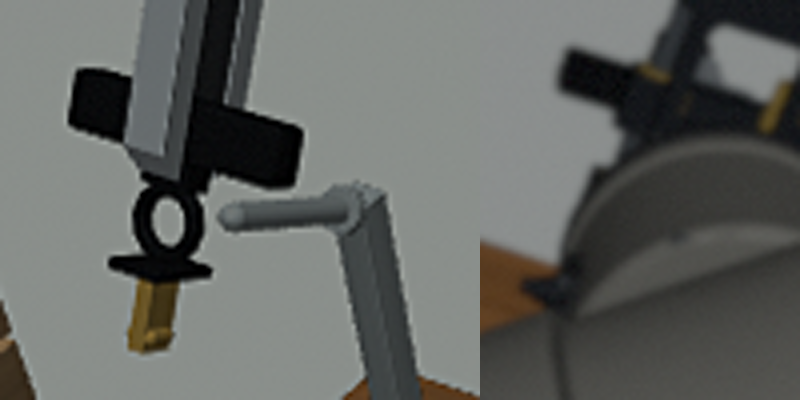

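Scene crop: the eye is at about (122.2,205.2) and the peg tip at about (135,204). Both match the prediction to 1–2 px; the arm blocks the top view. Checking the sideways offset with the wrist view.

```bash
python3 - <<'E'
import cv2
im=cv2.imread('pics/w5.png');cv2.imwrite('pics/w5c.png',cv2.resize(im[180:300,60:340],None,fx=2.8,fy=2.8,interpolation=2))
E
```

```text
(no output)
```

View pics/w5c.png

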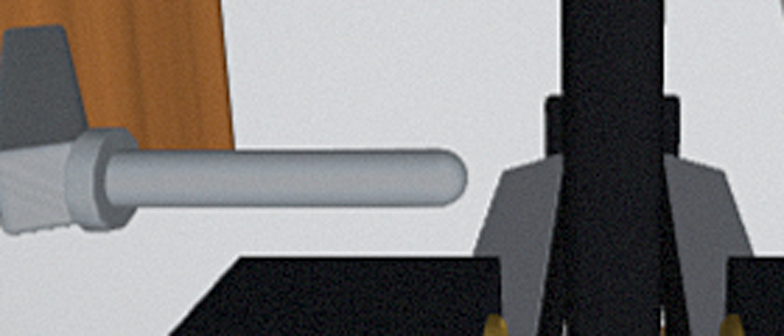

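Wrist view: the peg lies parallel to the tool's y, on row 243.7, with its tip at column 227. The eye has to shift about 3.2 mm along -x; its height agrees. Now threading it on.

{"api": "carry_out", "payload": {"motion": [{"x": -3.2, "y": 0, "z": 0, "rx": 0, "ry": 0, "rz": 0, "gripper": 1}, {"x": 0, "y": -8, "z": 0, "rx": 0, "ry": 0, "rz": 0, "gripper": 1}, {"x": 0, "y": -8, "z": 0, "rx": 0, "ry": 0, "rz": 0, "gripper": 1}, {"x": 0, "y": -6, "z": 0, "rx": 0, "ry": 0, "rz": 0, "gripper": 1}, {"x": 0, "y": -6, "z": 0, "rx": 0, "ry": 0, "rz": 0, "gripper": 1}, {"x": 0, "y": -5, "z": 0, "rx": 0, "ry": 0, "rz": 0, "gripper": 1}, {"x": 0, "y": -5, "z": 0, "rx": 0, "ry": 0, "rz": 0, "gripper": 1}, {"x": 0, "y": 0, "z": 0, "rx": 0, "ry": 0, "rz": 0, "gripper": 1}]}}

```text
clock: 11.35
position: [0.6986, -0.1876, 0.2186]
orientation: [[0.3, 0.826, 0.478], [0.954, -0.26, -0.15], [0.0, 0.501, -0.866]]
wrist_force: [-0.5, 1.2, -1.8]
width: 0.0157
grip_force: 30.0
```

```bash
python3 - <<'E'
from h import *
s=env.state();print(s['clock'],s['position'],s['width'],s['wrist_force'],s['torque'])
p,Rt=hang(.062,.0);plan(p,Rt,1)
sc=env.get_image('scene');w=env.get_image('wrist')
a=cv2.resize(sc[165:235,100:190],None,fx=5,fy=5,interpolation=2);b=cv2.resize(w[180:300,130:340],None,fx=1.6,fy=2.917,interpolation=2)
b=cv2.resize(w[180:300,150:330],(350*3//2,350));o=np.hstack([a,b])[:, :800];cv2.imwrite('pics/p6.png',o[:,:,::-1])
E
```

```text
11.35 [ 0.69863143 -0.18757633  0.21858379] 0.015691841920490276 [-0.511075    1.20612898 -1.82774387] [0.39065143 0.62426017 0.11521696]
w/row [ 0.05 -0.04  0.04] total mm [-2.3  2.5 -2.3]
[1.7, -3.6, 0.5]
```

View pics/p6.png

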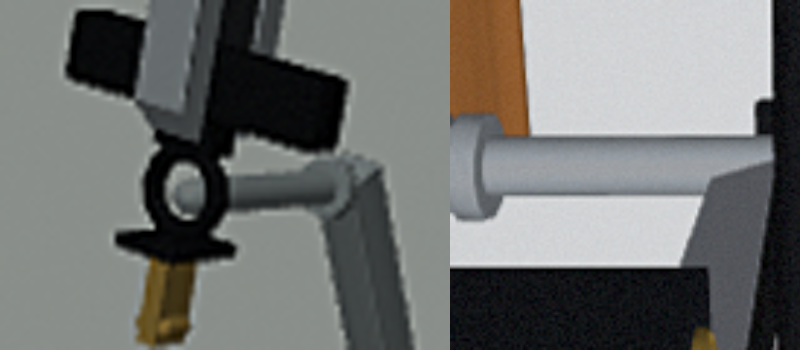

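The peg tip sits centrally in the ring and the force is small. Sliding down.

{"api": "carry_out", "payload": {"motion": [{"x": 0, "y": -6, "z": 0, "rx": 0, "ry": 0, "rz": 0, "gripper": 1}, {"x": 0, "y": -6, "z": 0, "rx": 0, "ry": 0, "rz": 0, "gripper": 1}, {"x": 0, "y": -6, "z": 0, "rx": 0, "ry": 0, "rz": 0, "gripper": 1}, {"x": 0, "y": -6, "z": 0, "rx": 0, "ry": 0, "rz": 0, "gripper": 1}, {"x": 0, "y": 0, "z": 0, "rx": 0, "ry": 0, "rz": 0, "gripper": 1}]}}

```text
clock: 11.95
position: [0.6784, -0.1814, 0.2062]
orientation: [[0.3, 0.826, 0.477], [0.954, -0.26, -0.15], [-0.0, 0.5, -0.866]]
wrist_force: [-0.1, 1.4, -2.0]
width: 0.0156
grip_force: 30.0
```

{"api": "carry_out", "payload": {"motion": [{"x": 0, "y": -6, "z": 0, "rx": 0, "ry": 0, "rz": 0, "gripper": 1}, {"x": 0, "y": -6, "z": 0, "rx": 0, "ry": 0, "rz": 0, "gripper": 1}, {"x": 0, "y": -6, "z": 0, "rx": 0, "ry": 0, "rz": 0, "gripper": 1}, {"x": 0, "y": -6, "z": 0, "rx": 0, "ry": 0, "rz": 0, "gripper": 1}, {"x": 0, "y": 0, "z": 0, "rx": 0, "ry": 0, "rz": 0, "gripper": 1}]}}

```text
clock: 12.45
position: [0.6586, -0.1752, 0.1943]
orientation: [[0.3, 0.826, 0.477], [0.954, -0.26, -0.15], [-0.0, 0.5, -0.866]]
wrist_force: [-0.1, 0.7, -1.4]
width: 0.0158
grip_force: 30.0
```

```bash
python3 - <<'E'
from h import *
s=env.state();print(s['clock'],s['position'],s['width'],s['wrist_force'],s['torque'],s['q'])
print('tool force',np.array(s['orientation']).T@s['wrist_force'])
p,Rt=hang(.003,.0);plan(p,Rt,1)
env.get_image('wrist');print([(np.round(d['centre'],3).tolist(),round(d['conf'],2)) for n in('plug_bar','peg_foot') for d in env.mark_of('wrist',n)])
env.get_image('scene');print([(np.round(d['centre'],3).tolist(),round(d['conf'],2)) for n in('plug_bar','plug_eye','peg_foot') for d in env.mark_of('scene',n)])
E
```

```text
12.45 [ 0.65859889 -0.17524431  0.19427364] 0.015847485549587707 [-0.14195396  0.71221812 -1.39810058] [0.41417475 0.66841012 0.11337668] [ 0.78151383  0.2936126  -0.76971109  2.01861805  0.71555265  0.48464047
 -0.78869029]
tool force [ 0.63682597 -1.001835    1.03579445]
w/row [ 0.02 -0.02  0.03] total mm [-11.    5.5  -7.5]
[2.0, -14.2, 0.4]
[([0.649, -0.173, 0.208], 0.97), ([0.65, -0.168, 0.166], 0.64)]
[([0.871, 0.167, 0.006], 0.93), ([0.648, -0.172, 0.212], 0.91), ([0.438, 0.224, 0.006], 0.55), ([0.836, 0.173, 0.018], 0.95), ([0.667, -0.18, 0.179], 0.64), ([0.417, 0.207, 0.009], 0.55), ([0.653, -0.167, 0.167], 0.78)]
```

{"api": "carry_out", "payload": {"motion": [{"x": 0, "y": -4, "z": 0, "rx": 0, "ry": 0, "rz": 0, "gripper": 1}, {"x": 0, "y": -3, "z": 0, "rx": 0, "ry": 0, "rz": 0, "gripper": 1}, {"x": 0, "y": -2, "z": 0, "rx": 0, "ry": 0, "rz": 0, "gripper": 1}, {"x": 0, "y": -1, "z": 0, "rx": 0, "ry": 0, "rz": 0, "gripper": 1}, {"x": 0, "y": 0, "z": 0, "rx": 0, "ry": 0, "rz": 0, "gripper": 1}]}}

```text
clock: 13.3
position: [0.6511, -0.1728, 0.1898]
orientation: [[0.3, 0.826, 0.478], [0.954, -0.26, -0.15], [0.0, 0.501, -0.865]]
wrist_force: [-0.3, -0.4, -0.7]
width: 0.016
grip_force: 30.0
```

{"api": "carry_out", "payload": {"motion": [{"x": 0, "y": -1, "z": 0, "rx": 0, "ry": 0, "rz": 0, "gripper": 1}, {"x": 0, "y": -1, "z": 0, "rx": 0, "ry": 0, "rz": 0, "gripper": 1}, {"x": 0, "y": 0, "z": 0, "rx": 0, "ry": 0, "rz": 0, "gripper": 1}]}}

```text
clock: 13.6
position: [0.6495, -0.1723, 0.1888]
orientation: [[0.3, 0.825, 0.478], [0.954, -0.26, -0.15], [0.0, 0.501, -0.865]]
wrist_force: [-0.6, 0.5, -1.9]
width: 0.0159
grip_force: 30.0
```

{"api": "carry_out", "payload": {"motion": [{"x": 0, "y": -1, "z": 0, "rx": 0, "ry": 0, "rz": 0, "gripper": 1}, {"x": 0, "y": 0, "z": 0, "rx": 0, "ry": 0, "rz": 0, "gripper": 1}]}}

```text
clock: 13.8
position: [0.6487, -0.172, 0.1883]
orientation: [[0.3, 0.825, 0.478], [0.954, -0.26, -0.15], [0.0, 0.501, -0.865]]
wrist_force: [0.1, 0.6, -1.6]
width: 0.016
grip_force: 30.0
```

{"api": "carry_out", "payload": {"motion": [{"x": 0, "y": -1, "z": 0, "rx": 0, "ry": 0, "rz": 0, "gripper": 1}, {"x": 0, "y": 0, "z": 0, "rx": 0, "ry": 0, "rz": 0, "gripper": 1}]}}

```text
clock: 14.0
position: [0.6478, -0.1718, 0.1878]
orientation: [[0.3, 0.826, 0.478], [0.954, -0.26, -0.15], [0.0, 0.501, -0.865]]
wrist_force: [0.0, -0.5, -1.8]
width: 0.016
grip_force: 30.0
```

{"api": "carry_out", "payload": {"motion": [{"x": 0, "y": -0.7, "z": 0, "rx": 0, "ry": 0, "rz": 0, "gripper": 1}, {"x": 0, "y": 0, "z": 0, "rx": 0, "ry": 0, "rz": 0, "gripper": 1}]}}

```text
clock: 14.2
position: [0.6473, -0.1716, 0.1875]
orientation: [[0.3, 0.825, 0.478], [0.954, -0.26, -0.15], [0.0, 0.501, -0.865]]
wrist_force: [-0.7, 0.1, -1.6]
width: 0.0162
grip_force: 30.0
```

{"api": "carry_out", "payload": {"motion": [{"x": 0, "y": -0.7, "z": 0, "rx": 0, "ry": 0, "rz": 0, "gripper": 1}, {"x": 0, "y": 0, "z": 0, "rx": 0, "ry": 0, "rz": 0, "gripper": 1}]}}

```text
clock: 14.4
position: [0.6468, -0.1714, 0.1872]
orientation: [[0.3, 0.825, 0.478], [0.954, -0.26, -0.15], [0.0, 0.501, -0.865]]
wrist_force: [0.6, 0.7, -1.3]
width: 0.0158
grip_force: 30.0
```

{"api": "carry_out", "payload": {"motion": [{"x": 0, "y": -0.7, "z": 0, "rx": 0, "ry": 0, "rz": 0, "gripper": 1}, {"x": 0, "y": 0, "z": 0, "rx": 0, "ry": 0, "rz": 0, "gripper": 1}]}}

```text
clock: 14.6
position: [0.6466, -0.1714, 0.1872]
orientation: [[0.3, 0.825, 0.479], [0.954, -0.26, -0.15], [0.001, 0.502, -0.865]]
wrist_force: [2.8, -1.6, -1.0]
width: 0.0159
grip_force: 30.0
```

Contact with the collar at about 3 N. I'll lower slightly onto the peg, then open with a small outward shift so the inner finger stays clear of the post.

{"api": "carry_out", "payload": {"motion": [{"x": 0, "y": 0, "z": 1, "rx": 0, "ry": 0, "rz": 0, "gripper": 1}, {"x": 0, "y": 0, "z": 1, "rx": 0, "ry": 0, "rz": 0, "gripper": 1}, {"x": 0, "y": 0, "z": 0, "rx": 0, "ry": 0, "rz": 0, "gripper": 1}]}}

```text
clock: 14.9
position: [0.6477, -0.1715, 0.1854]
orientation: [[0.3, 0.825, 0.479], [0.954, -0.26, -0.15], [0.001, 0.502, -0.865]]
wrist_force: [4.5, -1.9, 0.7]
width: 0.0156
grip_force: 30.0
```

{"api": "carry_out", "payload": {"motion": [{"x": 0, "y": 0, "z": 0, "rx": 0, "ry": 0, "rz": 0, "gripper": 0.7}, {"x": 0, "y": 0, "z": 0, "rx": 0, "ry": 0, "rz": 0, "gripper": 0.6}, {"x": 0, "y": 1, "z": 0, "rx": 0, "ry": 0, "rz": 0, "gripper": 0.4}, {"x": 0, "y": 2, "z": 0, "rx": 0, "ry": 0, "rz": 0, "gripper": 0.2}, {"x": 0, "y": 2, "z": 0, "rx": 0, "ry": 0, "rz": 0, "gripper": 0}, {"x": 0, "y": 2, "z": 0, "rx": 0, "ry": 0, "rz": 0, "gripper": 0}, {"x": 0, "y": 2, "z": 0, "rx": 0, "ry": 0, "rz": 0, "gripper": 0}, {"x": 0, "y": 2, "z": 0, "rx": 0, "ry": 0, "rz": 0, "gripper": 0}, {"x": 0, "y": 2, "z": 0, "rx": 0, "ry": 0, "rz": 0, "gripper": 0}, {"x": 0, "y": 2, "z": 0, "rx": 0, "ry": 0, "rz": 0, "gripper": 0}, {"x": 0, "y": 2, "z": 0, "rx": 0, "ry": 0, "rz": 0, "gripper": 0}, {"x": 0, "y": 1, "z": 0, "rx": 0, "ry": 0, "rz": 0, "gripper": 0}]}}

```text
clock: 16.1
position: [0.6623, -0.1763, 0.1943]
orientation: [[0.3, 0.825, 0.478], [0.954, -0.26, -0.15], [0.0, 0.501, -0.865]]
wrist_force: [-0.6, 0.3, 0.2]
width: 0.0938
grip_force: 0.0
```

```bash
python3 - <<'E'
from h import *
s=env.state();print(s['clock'],s['position'],s['width'],s['wrist_force'],s['grip_force'])
for c in('wrist','scene'):
  im=env.get_image(c);cv2.imwrite(f'pics/{c}7.png',im[:,:,::-1])
  for n in('plug_bar','plug_eye','plug'): print(c,n,[(np.round(d['centre'],3).tolist(),round(d['conf'],2)) for d in env.mark_of(c,n)])
E
```

```text
16.1 [ 0.66228862 -0.17627982  0.19425355] 0.09383023480155969 [-0.62476738  0.32882815  0.17203051] 0.0
wrist plug_bar [([0.643, -0.172, 0.2], 0.7)]
wrist plug_eye []
wrist plug []
scene plug_bar [([0.871, 0.167, 0.008], 0.9), ([0.641, -0.17, 0.198], 0.81), ([0.441, 0.223, 0.008], 0.69)]
scene plug_eye [([0.837, 0.174, 0.015], 0.77), ([0.421, 0.206, 0.01], 0.72), ([0.657, -0.175, 0.168], 0.67), ([0.679, -0.174, 0.12], 0.49)]
scene plug [([0.787, 0.178, 0.015], 0.92), ([0.402, 0.178, 0.013], 0.83), ([0.681, -0.177, 0.119], 0.76)]
```

{"api": "carry_out", "payload": {"motion": [{"x": 0, "y": -4, "z": -5, "rx": 0, "ry": 0, "rz": 0, "gripper": 0}, {"x": 0, "y": -3, "z": -8, "rx": 0, "ry": 0, "rz": 0, "gripper": 0}, {"x": 0, "y": 0, "z": -12, "rx": 0, "ry": 0, "rz": 0, "gripper": 0}, {"x": 0, "y": 0, "z": -20, "rx": 0, "ry": 0, "rz": 0, "gripper": 0}, {"x": 0, "y": 0, "z": -30, "rx": 0, "ry": 0, "rz": 0, "gripper": 0}, {"x": 0, "y": 0, "z": -30, "rx": 0, "ry": 0, "rz": 0, "gripper": 0}, {"x": 0, "y": 0, "z": -30, "rx": 0, "ry": 0, "rz": 0, "gripper": 0}, {"x": 0, "y": 0, "z": 0, "rx": 0, "ry": 0, "rz": 0, "gripper": 0}, {"x": 0, "y": 0, "z": 0, "rx": 0, "ry": 0, "rz": 0, "gripper": 0}, {"x": 0, "y": 0, "z": 0, "rx": 0, "ry": 0, "rz": 0, "gripper": 0}]}}

```text
clock: 17.5
position: [0.5913, -0.1544, 0.3067]
orientation: [[0.3, 0.826, 0.477], [0.954, -0.26, -0.15], [0.0, 0.5, -0.866]]
wrist_force: [-0.3, 0.3, 0.1]
width: 0.0939
grip_force: 0.0
```

```bash
python3 - <<'E'
from h import *
s=env.state();print(s['clock'],s['position'],s['width'],s['wrist_force'])
for c in('wrist','scene','top'):
  im=env.get_image(c)
  for n in('plug_bar','plug_eye','plug','peg_foot','pear_a_mid','punnet_mid'): print(c,n,[(np.round(d['centre'],3).tolist(),round(d['conf'],2)) for d in env.mark_of(c,n)])
E
```

```text
17.5 [ 0.59132008 -0.15436545  0.30674015] 0.09387930087912966 [-0.33217051  0.29231698  0.12854839]
wrist plug_bar [([0.642, -0.174, 0.2], 0.67), ([0.626, -0.011, 0.04], 0.57)]
wrist plug_eye [([0.656, -0.168, 0.169], 0.74)]
wrist plug [([0.68, -0.178, 0.116], 0.97)]
wrist peg_foot [([0.65, -0.167, 0.168], 0.58)]
wrist pear_a_mid []
wrist punnet_mid [([0.653, -0.169, 0.166], 0.35)]
scene plug_bar [([0.64, -0.171, 0.201], 0.68), ([0.869, 0.162, 0.012], 0.59), ([0.438, 0.222, 0.006], 0.55)]
scene plug_eye [([0.832, 0.174, 0.017], 0.75), ([0.42, 0.208, 0.011], 0.72), ([0.658, -0.175, 0.168], 0.65)]
scene plug [([0.784, 0.176, 0.02], 0.96), ([0.677, -0.178, 0.118], 0.88), ([0.4, 0.177, 0.014], 0.84)]
scene peg_foot [([0.654, -0.172, 0.171], 0.49)]
scene pear_a_mid [([0.626, -0.009, 0.043], 0.8), ([0.653, -0.171, 0.171], 0.25)]
scene punnet_mid [([0.408, 0.043, 0.029], 0.65), ([0.612, 0.175, -0.002], 0.16)]
top plug_bar [([0.439, 0.225, 0.005], 0.98), ([0.646, -0.176, 0.208], 0.75), ([0.871, 0.163, 0.006], 0.68)]
top plug_eye [([0.42, 0.205, 0.013], 0.86), ([0.835, 0.171, 0.013], 0.72), ([0.656, -0.178, 0.169], 0.56)]
top plug [([0.4, 0.178, 0.009], 0.75), ([0.784, 0.177, 0.015], 0.7), ([0.677, -0.177, 0.122], 0.65)]
top peg_foot [([0.653, -0.171, 0.169], 0.53)]
top pear_a_mid [([0.627, -0.007, 0.041], 0.87)]
top punnet_mid [([0.402, 0.044, 0.028], 0.87)]
```

```bash
python3 -c "
from cell import env
print(env.sign_off())"
```

```text
the job is handed in; nothing more can be done
None
```

The isolator plug is out of its socket and hanging by its eye at the peg's collar, released, with the pears and punnet where they were; the job was handed in at about 18.5 s of the 54 s allowed.

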